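# Fetch the lacquered brass ball from the dust cover and hold its pan level at the tin

### The job

Turn the drying turntable until it clicks into its stop with the pan that carries the brass ball at the open front, wooden grip outwards. Take that pan by its grip and lift it straight up clear of the stand, then swing it a quarter turn so that its pouring lip points sideways, square to the stand, and comes over the mouth of the open tin; keep the pan level and the ball in the middle of its dish all the way, because the lacquer is still soft, and leave everything else as it stands. Finish holding the pan still there, a little above the tin, ready to be tipped later: do not tip it, put it down or let go.

Things in the scene. Friction and masses are not known exactly. Their poses are not given: they have to be found in the camera images.
- stand: The drying stand, fixed on the table: plywood base board 385 x 500 mm, 18 mm thick, with a turntable and a clear dust cover over its back half. Origin: on the turntable's axis at table height; x to the stand's back (away from the open front), y to its left, z up; turned up to 13 degrees from the robot's x. The board reaches from x -180 to 205 mm and y -250 to 250 mm.
- cover_edge (a point): Middle of the front edge of the cover's roof, on top, 132 mm above the table, at stand x -5 mm. The see-through cover (4 mm plastic) has a roof (underside at 128 mm), side walls at y -198 and 198 mm and a back wall at x 196 mm; everything in front of the edge is open from above and in front.
- turntable: The turntable on the stand; origin on its axis at table height, z up; its -x axis points at the ball's pan's station. The pan is at the open front when its axes agree with the stand's; it starts turned 0.70 to 1.78 rad anticlockwise (from above) of that, the pan on the stand's right (-y), under or beside the cover. No end stops; turns easily, stays put, clicks at every quarter turn.
- plunger: The click-stop's sprung roller, at the back of the disc's rim under the cover. It drops between two cam lobes of the rim at each quarter turn: within 0.04 rad of the stop it draws the disc home when this is let go; pushing the disc over the edge of a stop takes 2 to 3 N at a post.
- seat (a point): Centre of the ball's pan's station on the turntable, a wooden disc of 272 mm diameter, its top 40 mm above the table, turning about the stand's origin. Four stations, 90 mm from the axis, a quarter turn apart, each with three pins 4 mm high that locate a pan's foot.
- post_top (a point): Top of one of the disc's four upright steel finger posts: round, 12 mm thick, domed, 50 mm tall (top 90 mm above the table), 122 mm from the axis, midway between stations; the others stand at quarter turns from it. This one is 45 degrees clockwise (from above) of the ball's pan: with the ball's pan in front it is at the front left (stand -x, +y), at the start in the open in front of the cover.
- pan: The pan with the ball: small round dished aluminium pan, about 120 g, 83 mm across, rim 21 mm high, on a foot of 52 mm diameter. Origin: centre of its underside; z up; x towards the pouring lip, the wooden grip on the -x side. On the turntable the grip points outwards, the lip to the axis.
- pan_grip (a point): Middle of the pan's wooden grip: a block 14 mm wide (pan y), 46 mm long (pan x, from -97 to -51 mm) and 24 mm high, its centre 74 mm from the pan's centre and 32 mm above the pan's underside. Pinch it across its width from above.
- lip_tip (a point): Tip of the pouring lip, at pan x +56 mm, 21 mm above the pan's underside; the lip is 17 mm wide.
- dish_middle (a point): Lowest point of the dish inside, at the pan's centre, 4 mm above its underside. The dish falls to it with slopes of 6 degrees (within 12 mm), 13 (to 22 mm) and 22 (to 33 mm), then a steep rim.
- ball_center (a point): Centre of the loose solid brass ball, 18 mm diameter, 26 g, lying in the middle of the dish.
- ball: The ball itself (its axes turn as it rolls; its origin lies on its surface).
- tin: The open tin: plain metal, 56 mm diameter, 72 mm tall, wall 2 mm, loose (about 90 g), on one front corner of the base board, left or right: 130 mm in front of the turntable's axis and 205 mm to the side. Origin: centre of its underside, 18 mm above the table.
- tin_mouth (a point): Centre of the open tin's mouth, 72 mm above its underside, 90 mm above the table.
- lidded_tin: A like tin closed with a flat lid (59 mm diameter, 72 mm tall), loose, on the other front corner of the board: leave it.
- spare_pan: Another pan of the same shape and size, but without a ball, on the station across the disc from the ball's pan; it rides round with the turntable: leave it.
- far_seat (a point): Centre of the spare pan's station, on top of the disc.
- cuff: A brown ring-shaped cuff, 52 mm diameter, 20 mm tall, on the station 90 degrees anticlockwise (from above) of the ball's pan; it rides round with the turntable: leave it.
- side_seat (a point): Centre of the cuff's station, on top of the disc.
- spool: A thread spool, 40 mm diameter, 60 mm tall, on the table to the left: leave it.
- mallet: A wooden mallet lying on the table to the left: leave it.
- awl: An awl with a wooden handle lying on the table to the right: leave it.
- dye_brush: A brush lying on the table to the right: leave it.
Things that resemble listed ones, but are neither listed nor needed, are in the scene too. What is shaped like the lidded_tin but pink or purple is not meant.

How it is judged (in metres and radians):
On the way, in this order (a step that is already met when the one before it is completed fails the run):
1. the turntable is at rest in its stop with the ball's pan at the open front (within 0.04 rad), the pan still on its station (y of seat in the frame of stand between -0.0036 and 0.0036 m and x of seat in the frame of stand below 0 m and angular speed of turntable below 0.08 rad/s and distance between pan and seat below 0.012 m), for 0.3 s.
2. the pan is held by the fingers, lifted at least 40 mm off the turntable, not yet swung round (its lip still within 17 degrees of the stand's back direction), level and with the ball in the middle (height (world z) of pan above 0.08 m and contact force between the fingers and pan above 1 N and angle between the x axis of pan and the x axis of stand, either way round below 0.3 rad and x of lip_tip in the frame of seat above 0 m and angle between pan's own z axis and vertical below 0.15 rad and horizontal distance between ball_center and dish_middle below 0.014 m), for 0.1 s.
At the end, for the whole second after the job is handed in: Pan held clear of stand and tins, underside 70 mm or more above the table, level within 0.10 rad, still; lip square to the stand's side (0.2 rad), its tip within 18 mm of the open tin's axis and 8 to 90 mm above its mouth; ball at rest within 10 mm of the middle; turntable in its stop (0.04 rad) (contact force between the fingers and pan above 1 N and height (world z) of pan above 0.07 m and contact force between pan and stand below 0.1 N and contact force between pan and turntable below 0.1 N and contact force between pan and tin below 0.1 N and contact force between pan and lidded_tin below 0.1 N and angle between each of pan, tin's own z axis and vertical below 0.1 rad and angle between the x axis of pan and the y axis of stand, either way round below 0.2 rad and horizontal distance between lip_tip and tin_mouth below 0.018 m and z of lip_tip in the frame of tin_mouth between 0.008 and 0.09 m and horizontal distance between ball_center and dish_middle below 0.01 m and distance between ball_center and dish_middle below 0.02 m and linear speed of pan below 0.03 m/s and angular speed of pan below 0.15 rad/s and linear speed of ball below 0.05 m/s and y of seat in the frame of stand between -0.0036 and 0.0036 m and x of seat in the frame of stand below 0 m); the arm keeps its last pose, push and grip.
It fails at once if the ball rolls more than 20 mm from the middle of its dish (horizontal distance between ball_center and dish_middle above 0.02 m).
It fails at once if the pan tilts more than 0.25 rad (angle between pan's own z axis and vertical above 0.25 rad).
It fails at once if a tin is pushed more than 15 mm (distance of any of tin, lidded_tin from where it was at the start of the episode above 0.015 m).
It fails at once if the spare pan or the cuff is pushed more than 15 mm off its station (distance between spare_pan and far_seat above 0.015 m or distance between cuff and side_seat above 0.015 m).
It fails at once if the spool, mallet, awl or brush is moved more than 30 mm (distance of any of spool, mallet, awl, dye_brush from where it was at the start of the episode above 0.03 m).
It also fails if it takes over 61 s, if anything falls off the work surface, if the arm or the gripper's body presses on something with over 40 N, if the wrist force passes 120 N, or if a joint passes its speed limit or range.

### The arm

A 6-joint arm with a two-finger parallel gripper is mounted at the origin on the work surface. World frame = base frame: x ahead of the robot, y to its left, z up, the work surface at z = 0. Lengths are in m, angles in degrees, forces in N, time in s.
With the tool pointing down it reaches from about 0.325 to 0.85 m from the base axis. Payload 15.5 kg.
Tool frame: the origin (TCP) lies midway between the tips of the shut fingers; the grasp point (between the pads) lies 19 mm behind it; z points along the fingers, y is the line along which they close (so a half turn about z gives the same grasp; the last joint's range is limited). The gripper opens to 91 mm and grips with 3 to 60 N. Pads are 32 mm wide; open, the fingers measure 118 mm over their backs; the gripper's body (76 mm by 178 mm) begins 60 mm behind the grasp point.
Start: joints at [-81.217, 28.281, 77.091, -0, 74.628, -5.472], TCP at [0.154, -0.606, 0.214] pointing down, gripper open.
Joint ranges: [-166.48, 166.48], [-47.26, 123.95], [12.59, 153.08], [-70.14, 250.14], [6.76, 159.57], [-176.63, 176.63]. Speed limits (degrees/s): [108.29, 108.29, 147.25, 172.46, 172.46, 172.46].

### API

Orientations are given as a 3x3 rotation matrix whose columns are the frame's x, y, z axes.
In Python, from bench import ctrl gives the robot as it stands. The module is installed in compiled form; this text tells all that it offers. Calls block until the motion is done:
- ctrl.goto(position, orientation): joint-space move of the TCP to a pose.
- ctrl.move_l(position, vel=0.15, ori=None, contact_N=None): straight line of the TCP; ori=None keeps the orientation; vel is the mean speed in m/s. With contact_N (N) it stops when the force on the tool has changed by that much, and returns True; else False.
- ctrl.movej(angles): joint-space move.
- ctrl.command_gripper(opening): opening from 0.0 (shut) to 1.0 (fully open); the grip force is fixed at half the most; returns when the fingers have stopped.
- ctrl.sleep(seconds).
- ctrl.ik(position, orientation): joint angles nearest the present ones, or None.
- ctrl.read_camera(name): name is "side" or "top"; returns the picture (384x512x3 uint8, blue, green, red); there is no depth.
- ctrl.camera_params(name): a dict with "fx", "fy", "cx", "cy" (pixels), "D" ([k1, k2, p1, p2, k3] as OpenCV has them; the pictures are not rectified), "pose" (4x4, takes a point from camera to world coordinates). Camera axes: x right, y up, looking along -z (the intrinsics and any distortion apply to the point x, -y, -z); pixel columns grow to the right and rows downward; lengths in m; the calibration is good to about 2 mm. A picture is of the moment at which its call begins. camera_params takes no time and is no camera call.
A pose or a line that the arm cannot do raises ctrl.MotionError and nothing moves.
- ctrl.sign_off(): hands the job in; it is judged then, once.
Readings, each from a call of its own:
- ctrl.current_t(): time.
- ctrl.current_q(): joint angles.
- ctrl.current_dq(): joint speeds.
- ctrl.current_effort(): joint torques, N m.
- ctrl.current_tool_pos(): TCP position.
- ctrl.current_eef_rot(): TCP orientation.
- ctrl.current_contact_force(): force on the tool from outside, world axes, zero at the start.
- ctrl.current_wrist_torque(): the same for the moment, N m.
- ctrl.current_grip_width(): opening from 0.0 (shut) to 1.0 (fully open).
- ctrl.current_grasp_force(): force on a finger pad.
Only numpy, scipy, OpenCV 4.12 (cv2) and the standard library are available. Lean on these libraries where they do the work, as an engineer would, in place of code of your own. Each camera call takes 0.05 s, during which the arm holds its last target. There are 200 camera calls.

## Working session

There is one attempt and no reset: what is moved stays moved. The work goes in short steps, each a Python script; the robot and the scene stay as the last script left them, time stands still between calls to the robot, and variables do not carry over. Pictures are saved under pics/ and viewed, at most 10 in all, crops included, and the job is handed in when it is done.

```bash
mkdir -p pics; python3 - <<'E'
from bench import ctrl
import cv2,numpy as np
for n in("side","top"):
    im=ctrl.read_camera(n); cv2.imwrite(f"pics/{n}0.png",im)
    p=ctrl.camera_params(n); print(n,p["fx"],p["fy"],p["cx"],p["cy"],p["D"]);print(np.round(p["pose"],3))
E
```

```text
side 455.57438293046886 455.57438293046886 253.02435126523133 184.10269626225787 [-0.06576401  0.          0.          0.          0.        ]
[[ 0.75   0.311 -0.583 -0.335]
 [-0.661  0.374 -0.651 -0.963]
 [ 0.015  0.874  0.486  0.839]
 [ 0.     0.     0.     1.   ]]
top 467.3416842805028 467.3416842805028 248.6782490288271 192.37138503931263 [-0.07424522  0.          0.          0.          0.        ]
[[ 0.01   0.98  -0.198  0.192]
 [-1.     0.011  0.005  0.028]
 [ 0.007  0.197  0.98   1.89 ]
 [ 0.     0.     0.     1.   ]]
```

View pics/top0.png

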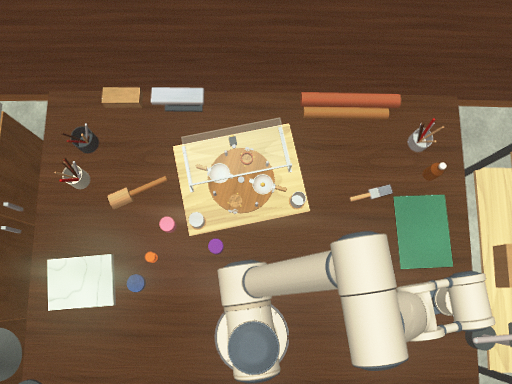

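View pics/side0.png

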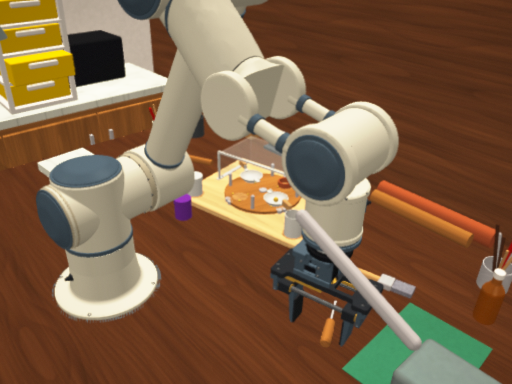

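The top view shows the stand around (242,180), with the ball's pan near (263,184) and its grip towards (283,188). The tins are near (197,220) and (297,200). I'll zoom in on both views.

```bash
python3 - <<'E'
import cv2
im=cv2.imread("pics/top0.png")[115:240,165:320]; cv2.imwrite("pics/top0c.png",cv2.resize(im,None,fx=4.8,fy=4.8,interpolation=cv2.INTER_CUBIC))
im=cv2.imread("pics/side0.png")[145:250,170:310]; cv2.imwrite("pics/side0c.png",cv2.resize(im,None,fx=5,fy=5,interpolation=cv2.INTER_CUBIC))
E
```

```text
(no output)
```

View pics/top0c.png

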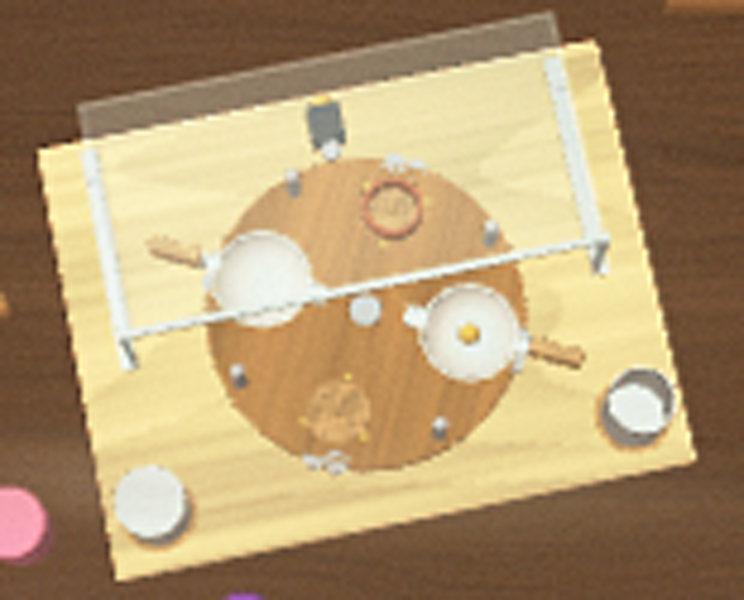

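View pics/side0c.png

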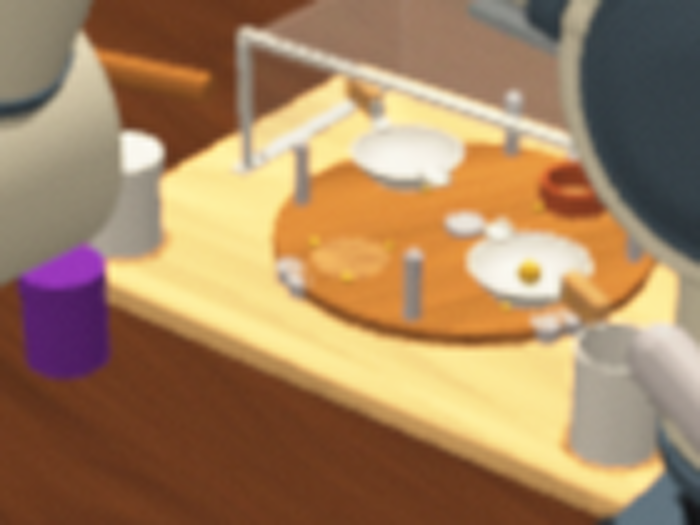

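The top crop shows the stand's front facing the robot. The ball is at crop (469,333), which is full-image (262.7,184.4). The post I want is at crop (438,427), the open tin is front right at (638,400), and the lidded tin is front left at (151,503). Next I'll measure these.

```bash
cat > h.py <<'E'
from bench import ctrl
import cv2,numpy as np
def ray(n,uv,z):
    p=ctrl.camera_params(n); K=np.array([[p["fx"],0,p["cx"]],[0,p["fy"],p["cy"]],[0,0,1]]); T=np.array(p["pose"])
    q=cv2.undistortPoints(np.array(uv,float).reshape(-1,1,2),K,np.array(p["D"],float))[:,0]
    d=np.c_[q[:,0],-q[:,1],-np.ones(len(q))]@T[:3,:3].T
    o=T[:3,3]; return o+d*((z-o[2])/d[:,2])[:,None]
def crop(uv): return np.array(uv,float)/4.8+[165,115]-0.4
def stand(im):
    hsv=cv2.cvtColor(im,cv2.COLOR_BGR2HSV); roi=np.zeros(im.shape[:2],np.uint8); roi[110:245,165:320]=1
    m=cv2.inRange(hsv,(14,40,150),(38,255,255))*roi
    m=cv2.morphologyEx(m,cv2.MORPH_CLOSE,np.ones((3,3)))
    c=max(cv2.findContours(m,0,2)[0],key=cv2.contourArea)
    w=ray("top",cv2.convexHull(c).reshape(-1,2),.018)[:,:2]
    return cv2.minAreaRect(w.astype(np.float32))
E
python3 - <<'E'
from h import *
im=cv2.imread("pics/top0.png"); r=stand(im); print(r)
c=ray("top",crop([(40,150),(597,42),(695,460),(118,578)]),.018)[:,:2]; BL,BR,FR,FL=c
print("hand corners",c.round(4),np.linalg.norm(BL-BR),np.linalg.norm(FL-FR),np.linalg.norm(BL-FL),np.linalg.norm(BR-FR))
x=(BL+BR-FL-FR); x/=np.linalg.norm(x); yaw=np.arctan2(x[1],x[0]); cen=c.mean(0)
R=np.array([[x[0],-x[1]],[x[1],x[0]]]); o=cen-R@[.0125,0]; print("yaw",np.degrees(yaw),"o",o)
S=lambda w:(w[:,:2]-o)@R
hsv=cv2.cvtColor(im,cv2.COLOR_BGR2HSV)
b=cv2.inRange(hsv[178:192,257:269],(15,110,100),(35,255,255)); ys,xs=np.nonzero(b); bp=[xs.mean()+257,ys.mean()+178]; print("ball px",bp,len(xs))
B=S(ray("top",[bp],.053))[0]; print("ball",B,np.hypot(*B),np.degrees(np.arctan2(B[1],B[0])))
for n,p,z in[("knob",(365,310),.045),("open tin",(638,400),.09),("lidded",(151,503),.09),("post",(440,424),.09),("post2",(238,371),.09),("post3",(292,178),.09),("post4",(491,229),.09)]:
    q=S(ray("top",crop([p]),z))[0]; print(n,q.round(4),np.hypot(*q).round(4),np.degrees(np.arctan2(q[1],q[0])).round(1))
pt=ray("side",np.array([[413,252]])/5+[170,145],.09); print("post side",S(pt),pt)
E
```

```text
((0.6455612182617188, 0.05819600820541382), (0.41774022579193115, 0.5003619194030762), 12.403618812561035)
hand corners [[ 0.7635  0.3366]
 [ 0.8684 -0.1488]
 [ 0.497  -0.2291]
 [ 0.3916  0.2555]] 0.49666048468637475 0.4959474371839374 0.3806867295032811 0.3799164494173564
yaw 12.25705200598932 o [0.61789854 0.05088815]
ball px [np.float64(262.2), np.float64(184.0)] 10
ball [-0.03879172 -0.08001941] 0.08892639592127084 -115.86312759985047
knob [-0.0001  0.0007] 0.0007 94.6
open tin [-0.1291 -0.2013] 0.2391 -122.7
lidded [-0.1325  0.204 ] 0.2432 123.0
post [-0.116  -0.0385] 0.1222 -161.6
post2 [-0.0396  0.1144] 0.1211 109.1
post3 [0.1125 0.0395] 0.1193 19.4
post4 [ 0.0363 -0.1138] 0.1194 -72.3
post side [[-0.11728649 -0.04347118]] [[ 0.51251444 -0.01649179  0.09      ]]
```

Every check agrees with the given sizes: knob at the axis, post radius 0.122, ball radius 0.089, and both tins where they should be. The ball's pan is 64° from the front. I'll check IK first, then cage the post.

```bash
cat >> h.py <<'E'
O=np.array([.6179,.0509]); YAW=np.radians(12.3)
def W(x,y,z):
    c,s=np.cos(YAW),np.sin(YAW); return [O[0]+c*x-s*y,O[1]+s*x+c*y,z]
def ori(a):   # tool x along stand angle a (rad), tool down
    a=a+YAW; return np.array([[np.cos(a),np.sin(a),0],[np.sin(a),-np.cos(a),0],[0,0,-1.]]).T
def post(deg,z): a=np.radians(deg); return W(.122*np.cos(a),.122*np.sin(a),z)
E
python3 - <<'E'
from h import *
for f in(0,180):
    for d in(-161.3,-180,-200,-225):
        print(f,d,ctrl.ik(post(d,.068),ori(np.radians(d+f))))
    for g,a in(((-.164,0,.053),0),((-.164,0,.143),0),((-.13,-.075,.143),-90)): print("pan",f,g,ctrl.ik(W(*g),ori(np.radians(a+f))))
E
```

```text
0 -161.3 [-7.99745917e+00  3.10195654e+01  1.01697255e+02 -2.54444375e-14
  4.72831801e+01 -1.28997459e+02]
0 -180 [-3.99570102e+00  3.02409713e+01  1.03666590e+02 -2.54444375e-14
  4.60924386e+01 -1.06295701e+02]
0 -200 [ 8.80611019e-01  3.03616090e+01  1.03360381e+02 -2.54444375e-14
  4.62780100e+01 -8.14193890e+01]
0 -225 [ 6.29616560e+00  3.18508016e+01  9.96114973e+01 -2.54444375e-14
  4.85377010e+01 -5.10038344e+01]
pan 0 (-0.164, 0, 0.053) [-5.48047475e+00  2.96735851e+01  1.10043509e+02 -2.54444375e-14
  4.02829063e+01  7.22195253e+01]
pan 0 (-0.164, 0, 0.143) [-5.48047475e+00  2.06050849e+01  1.04977782e+02 -2.54444375e-14
  5.44171335e+01  7.22195253e+01]
pan 0 (-0.13, -0.075, 0.143) [-1.23618551e+01  2.41680278e+01  9.82121678e+01 -2.54444375e-14
  5.76198044e+01  1.55338145e+02]
180 -161.3 [-7.99745917e+00  3.10195654e+01  1.01697255e+02 -2.54444375e-14
  4.72831801e+01  5.10025408e+01]
180 -180 [-3.99570102e+00  3.02409713e+01  1.03666590e+02 -2.54444375e-14
  4.60924386e+01  7.37042990e+01]
180 -200 [ 8.80611019e-01  3.03616090e+01  1.03360381e+02 -2.54444375e-14
  4.62780100e+01  9.85806110e+01]
180 -225 [ 6.29616560e+00  3.18508016e+01  9.96114973e+01 -2.54444375e-14
  4.85377010e+01  1.28996166e+02]
pan 180 (-0.164, 0, 0.053) [-5.48047475e+00  2.96735851e+01  1.10043509e+02 -2.54444375e-14
  4.02829063e+01 -1.07780475e+02]
pan 180 (-0.164, 0, 0.143) [-5.48047475e+00  2.06050849e+01  1.04977782e+02 -2.54444375e-14
  5.44171335e+01 -1.07780475e+02]
pan 180 (-0.13, -0.075, 0.143) [-1.23618551e+01  2.41680278e+01  9.82121678e+01 -2.54444375e-14
  5.76198044e+01 -2.46618551e+01]
```

```bash
python3 - <<'E'
from h import *
d=-161.3; R=ori(np.radians(d))
ctrl.command_gripper(.36)
ctrl.goto(post(d,.15),R)
print(ctrl.current_t(),"contact",ctrl.move_l(post(d,.068),.06,contact_N=4),ctrl.current_tool_pos())
cv2.imwrite("pics/side1.png",cv2.resize(ctrl.read_camera("side")[120:270,170:360],None,fx=4,fy=4,interpolation=2))
print(ctrl.current_t(),ctrl.current_contact_force())
E
```

```text
3.5667 contact False [ 0.5135346  -0.011948    0.06831413]
5.1333 [ 0.54811747 -1.00858302 -0.67248784]
```

View pics/side1.png

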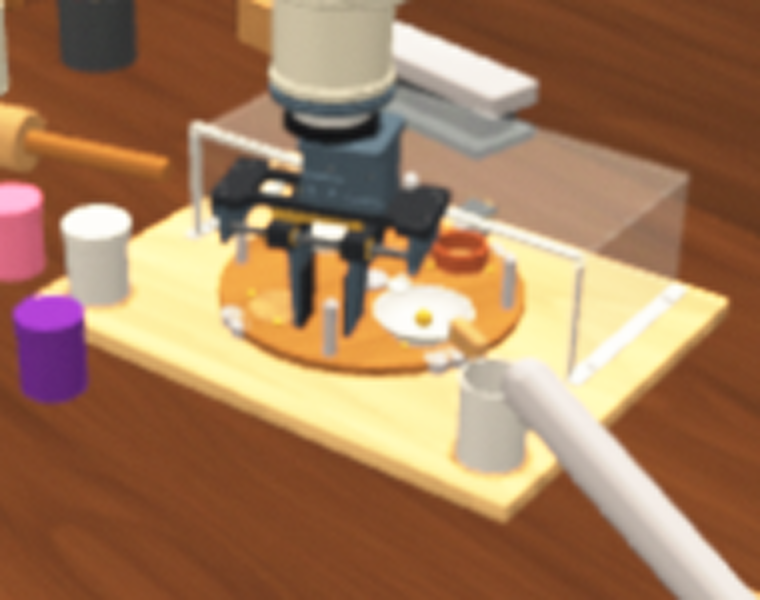

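The post, with its top at crop (330,303), sits between the fingertips at (303,325) and (352,330), so the cage is right. Now I'll turn the disc.

```bash
python3 - <<'E'
from h import *
ctrl.command_gripper(.20); print(ctrl.current_grip_width(),ctrl.current_contact_force())
for d in np.linspace(-161.3,-225,9)[1:]:
    ctrl.move_l(post(d,.068),.03,ori=ori(np.radians(d))); print(round(d),ctrl.current_contact_force().round(1) if hasattr(ctrl.current_contact_force(),'round') else ctrl.current_contact_force())
ctrl.sleep(.3); print(ctrl.current_t(),ctrl.current_contact_force())
ctrl.command_gripper(.36); ctrl.sleep(.3)
ctrl.move_l(post(-225,.17),.1)
ctrl.goto(W(-.21,0,.2),ori(np.pi)); ctrl.command_gripper(.75)
im=ctrl.read_camera("top"); cv2.imwrite("pics/top2.png",im); s=ctrl.read_camera("side");cv2.imwrite("pics/side2.png",s)
a=cv2.resize(im[130:240,165:320],None,fx=4,fy=4,interpolation=2)
cv2.imwrite("pics/top2c.png",a); cv2.imwrite("pics/side2c.png",cv2.resize(s[145:270,170:310],None,fx=4.8,fy=4.8,interpolation=2))
print(ctrl.current_t())
E
```

```text
0.19982964832273978 [-0.1617343  -0.17921513 -0.96953797]
-169 [1.1 0.6 0.2]
-177 [0.2 0.2 0.5]
-185 [ 0.4  0.  -0.8]
-193 [-0.4  0.1  0.9]
-201 [-0.   0.1  0. ]
-209 [0.  0.3 0.1]
-217 [-0.2  0.3 -0.4]
-225 [-1.3  0.2 -0.3]
11.6083 [-0.95340819  0.23582565 -0.48321112]
15.3167
```

View pics/side2c.png

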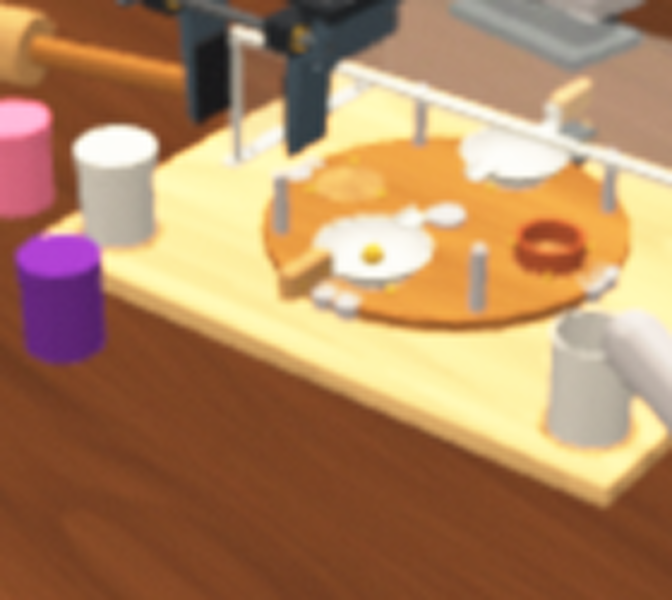

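View pics/top2c.png

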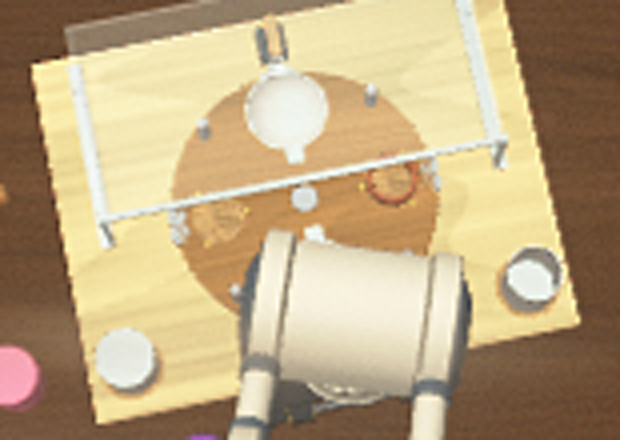

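The side view shows the pan at the front with the ball centred at crop (372,253) and the grip at (305,270). I'll check the stop angle and the grip position by casting rays.

```bash
python3 - <<'E'
from h import *
R=np.array([[np.cos(YAW),-np.sin(YAW)],[np.sin(YAW),np.cos(YAW)]])
S=lambda w:(w[:,:2]-O)@R
def pr(l,n,uv,z):
    q=S(ray(n,uv,z))[0]; print(l,q.round(4),np.hypot(*q).round(4),np.degrees(np.arctan2(q[1],q[0])).round(1))
s=lambda u:np.array([u])/4.8+[170,145]-.4
t=lambda u:np.array([u])/4.+[165,130]-.4
pr("ball","side",s((372,253)),.053); pr("grip top front end mid","side",s((283,279)),.084); pr("postR","side",s((478,246)),.09);pr("postL","side",s((281,177)),.09);pr("knob","side",s((447,214)),.045)
pr("postBL","top",t((204,123)),.09);pr("postBR","top",t((372,90)),.09);pr("tin","top",t((533,278)),.09);pr("tin side","side",s((596,328)),.09)
im=cv2.imread("pics/side2.png"); h=cv2.cvtColor(im,cv2.COLOR_BGR2HSV)
x0,y0=226,196; m=cv2.inRange(h[y0:208,x0:240],(8,60,120),(30,255,255)); print(m//255)
E
```

```text
ball [-0.088   0.0005] 0.088 179.7
grip top front end mid [-0.1927 -0.0043] 0.1927 -178.7
postR [-0.0867 -0.0875] 0.1232 -134.7
postL [-0.0932  0.078 ] 0.1215 140.1
knob [ 0.0011 -0.0013] 0.0017 -51.5
postBL [0.0852 0.0847] 0.1202 44.8
postBR [ 0.085  -0.0863] 0.1211 -45.4
tin [-0.1341 -0.2014] 0.242 -123.6
tin side [-0.1251 -0.2048] 0.24 -121.4
[[1 1 1 1 1 1 1 1 1 1 1 0 0 0]
 [1 1 1 1 1 1 1 1 1 1 1 1 1 0]
 [1 1 1 1 1 1 1 1 1 1 1 1 1 0]
 [1 1 1 1 1 1 1 1 1 1 1 1 1 0]
 [1 1 1 1 1 1 1 1 1 1 1 1 1 0]
 [1 1 1 1 1 1 1 1 1 1 1 1 1 0]
 [1 1 1 1 1 1 1 1 1 1 1 1 1 1]
 [1 1 1 1 1 1 1 1 1 1 1 1 1 1]
 [1 1 1 1 1 1 1 1 1 1 1 1 1 1]
 [1 1 1 1 1 1 1 1 1 1 0 0 0 0]
 [1 1 1 1 1 1 1 1 1 0 0 0 0 0]
 [1 1 1 1 1 1 1 1 1 1 0 0 0 1]]
```

It is in the stop to within about 0.3°. Now I'll grip the pan and lift it.

```bash
python3 - <<'E'
from h import *
R=ori(np.pi)
ctrl.move_l(W(-.164,0,.12),.1,ori=R)
print("c",ctrl.move_l(W(-.164,0,.053),.06,contact_N=5))
ctrl.command_gripper(.25); ctrl.command_gripper(.19); ctrl.command_gripper(0.0)
print(ctrl.current_grip_width()*91,ctrl.current_grasp_force(),ctrl.current_contact_force())
p=ctrl.current_tool_pos(); ctrl.move_l(W(-.164,0,.065),.012,ori=R); ctrl.sleep(.2)
ctrl.move_l(W(-.164,0,.143),.03,ori=R); ctrl.sleep(.5)
print(ctrl.current_grip_width()*91,ctrl.current_grasp_force(),ctrl.current_contact_force(),ctrl.current_tool_pos(),ctrl.current_t())
s=ctrl.read_camera("side"); cv2.imwrite("pics/side3c.png",cv2.resize(s[110:260,170:310],None,fx=4,fy=4,interpolation=2))
cv2.imwrite("pics/side3.png",s)
E
```

```text
c False
13.899195689417864 29.980696141719818 [-0.37234491 -0.54671896  0.4218892 ]
13.89593378262417 29.98176544904709 [ 0.20916665  0.25893075 -0.96397235] [0.45765857 0.01597908 0.14300999] 23.625
```

View pics/side3c.png

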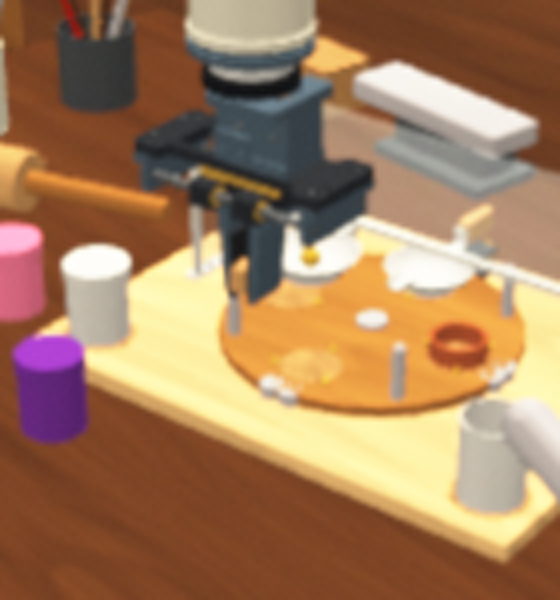

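The pan is held level with the ball centred at crop (311,255), and the disc still sits in its stop. Now for the swing.

```bash
python3 - <<'E'
from h import *
t=ctrl.current_t()
ctrl.move_l(W(-.130,-.0735,.143),.0135,ori=ori(np.pi/2)); print("dur",ctrl.current_t()-t); ctrl.sleep(.8)
print(ctrl.current_grip_width()*91,ctrl.current_grasp_force(),ctrl.current_tool_pos(),W(-.130,-.0735,.143),ctrl.current_t())
s=ctrl.read_camera("side"); cv2.imwrite("pics/side4c.png",cv2.resize(s[110:260,170:330],None,fx=4,fy=4,interpolation=2))
s=ctrl.read_camera("top"); cv2.imwrite("pics/top4.png",s)
a=cv2.imread("pics/side4c.png"); b=cv2.resize(s[130:240,200:320],None,fx=5,fy=5,interpolation=2)
b=cv2.resize(b,(400,367)); a=cv2.resize(a,(400,375))[:367]; cv2.imwrite("pics/both4.png",np.hstack([a,b]))
E
```

```text
dur 6.149999999999999
14.189950807151824 29.981653690338135 [ 0.50657644 -0.04860693  0.1430341 ] [np.float64(0.5065418087146265), np.float64(-0.04860679993673883), 0.143] 30.625
```

View pics/both4.png

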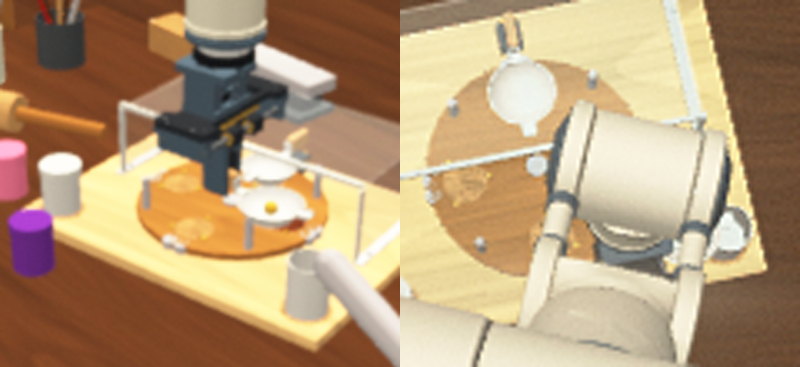

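The side view (left panel) shows the ball centred in the pan at (271,208) and the lip tip near (311,214). I'll check both against the tin mouth at (308,263).

```bash
python3 - <<'E'
from h import *
R=np.array([[np.cos(YAW),-np.sin(YAW)],[np.sin(YAW),np.cos(YAW)]])
for l,u,z in(("lip",(312,214.5),.151),("ball",(271,208),.143),("tin",(308,262),.09)):
    print(l,((ray("side",np.array([u])/2.5+[169.7,109.7],z)[:,:2]-O)@R).round(4))
E
```

```text
lip [[-0.1251 -0.2031]]
ball [[-0.1306 -0.1485]]
tin [[-0.1342 -0.2074]]
```

Ball and lip are where they should be, and the lip is within about 10 mm of the tin's axis. The limit is 18 mm, so I'm handing it in.

```bash
python3 -c "
from bench import ctrl
ctrl.sleep(.5); print(ctrl.sign_off(), ctrl.current_t())"
```

```text
the job is handed in; nothing more can be done
the job is handed in; nothing more can be done
```

I handed the job in, and no verdict came back: by camera the turntable is in its stop and the pan is held level with the ball centred, its lip about 60 mm above the open tin's mouth and within about 10 mm of its axis.

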